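# Lock the conical flask in its cam clamp

### The arm

A 6-joint arm with a two-finger parallel gripper is mounted at the origin on the work surface. World frame = base frame: x ahead of the robot, y to its left, z up, the work surface at z = 0. Lengths are in m, angles in rad, forces in N, time in s.
With the tool pointing down it reaches from about 0.35 to 0.975 m from the base axis. Payload 7.1 kg.
Tool frame: the origin (TCP) lies midway between the tips of the shut fingers; the grasp point (between the pads) lies 19 mm behind it; z points along the fingers, x is the direction in which the jaws open and shut, and the axes are right-handed (so a half turn about z gives the same grasp; the last joint's range is limited). The gripper opens to 88 mm and grips with 3 to 60 N. Pads are 20 mm wide; open, the fingers measure 115 mm over their backs; the gripper's body (75 mm by 178 mm) begins 61 mm behind the grasp point.
Start: joints at [1.249, 0.423, 1.63, -0, 1.089, -0.019], TCP at [0.186, 0.597, 0.223] pointing down, gripper open.
Joint ranges: [-3, 3], [-0.9, 2.11], [0.09, 2.58], [-1.31, 4.45], [0.11, 2.69], [-2.54, 2.54]. Speed limits (rad/s): [2.39, 2.39, 3.01, 3.14, 3.14, 3.14].

### API

Orientations are given as a unit quaternion [w, x, y, z].
In Python, from station import move_pose, movel, movej, command_gripper, wait, inverse_kinematics, read_camera, camera_info, MotionError, job_done, get_time, get_joint_pos, get_qvel, get_effort, get_tcp_pos, get_ee_rot, get_ft_force, get_ft_torque, get_grip_width gives the robot as it stands. Calls block until the motion is done:
- move_pose(position, orientation): joint-space move of the TCP to a pose.
- movel(position, frame=None, v=0.15, until_force=None): straight line of the TCP; frame=None keeps the orientation; v is the mean speed in m/s. With until_force (N) it stops when the force on the tool has changed by that much, and returns True; else False.
- movej(angles): joint-space move.
- command_gripper(opening): opening from 0.0 (shut) to 1.0 (fully open); the grip force is fixed at half the most; returns when the fingers have stopped.
- wait(seconds).
- inverse_kinematics(position, orientation): joint angles nearest the present ones, or None.
- read_camera(name): name is "side" or "top"; returns the picture (420x560x3 uint8, red, green, blue); there is no depth.
- camera_info(name): a dict with "intrinsics" (3x3 intrinsics, pixels), "T" (4x4, takes a point from camera to world coordinates). Camera axes: x right, y up, looking along -z (the intrinsics and any distortion apply to the point x, -y, -z); pixel columns grow to the right and rows downward; lengths in m; the calibration is good to about 2 mm. A picture is of the moment at which its call begins. camera_info takes no time and is no camera call.
A pose or a line that the arm cannot do raises MotionError and nothing moves.
- job_done(): hands the job in, once; it reports no verdict.
Readings, each from a call of its own:
- get_time(): time.
- get_joint_pos(): joint angles.
- get_qvel(): joint speeds.
- get_effort(): joint torques, N m.
- get_tcp_pos(): TCP position.
- get_ee_rot(): TCP orientation.
- get_ft_force(): force on the tool from outside, world axes, zero at the start.
- get_ft_torque(): the same for the moment, N m.
- get_grip_width(): opening from 0.0 (shut) to 1.0 (fully open).
Only numpy, scipy, OpenCV 4.12 (cv2) and the standard library are available. Lean on these libraries where they do the work, as an engineer would, in place of code of your own. Each camera call takes 0.05 s, during which the arm holds its last target.

### The job

Two like cam clamps stand on the wash-up bench: one holds a conical flask, the other a straight-sided beaker. On the clamp that holds the flask, swing the crank round so that the high point of the steel eccentric disc presses squarely on the sprung jaw (the crank arm then points straight away from the flask) and let go. Leave the flask standing in its clamp and do not turn the beaker clamp's crank.

Things in the scene. Friction and masses are not known exactly. Their poses are not given: they have to be found in the camera images.
- flask_clamp: Fixed cam clamp holding the conical flask: aluminium plate 225 x 120 x 12 mm. Origin on the bench under the vertical cam shaft; x points to the sprung jaw and flask, z up; plate x -45 to 180, y -60 to 60 mm. Steel eccentric disc, 52 mm dia, centre 10 mm off the shaft, 16 to 34 mm above the bench; crank arm over it, top at 42 mm. An identical fixed clamp with a beaker stands left or right.
- flask_crank (a joint): Its crank angle about the shaft, rad, + counterclockwise from above, stops -0.9 and 2.3, starts 1.25 to 1.9. At 0 the high point is square on the jaw. The arm runs opposite to the high point and carries an upright white round knob post, 16 mm dia, 42 to 90 mm above the bench, axis at (-62 cos q, -62 sin q) mm in the clamp frame. Takes 2 to 4 N at the knob and stays where left.
- flask_jaw (a joint): Travel of the flask clamp's sprung jaw (46 mm wide steel plate, two spring-loaded rods, rubber pad) towards the flask, m. 0: at rest, steel face 30 mm from the shaft. The disc meets it at a crank angle of about 1.15 and pushes it to 0.006 at the high point, against about 5 N; the pad then stops about 2 mm short of the glass.
- flask: Conical glass flask, loose, base 64 mm dia, 105 mm high, neck 22 mm, about 70 g. Origin at the centre of its underside, z up. It stands in a V stop on the clamp's plate, 12 mm above the bench, about 120 mm from the shaft along the clamp's x. Similar flasks stand elsewhere on the bench and in a tray.
- beaker_knob (a point): Centre of the top of the like knob post on the beaker clamp's crank, 90 mm above the bench: leave it where it is.

How it is judged:
By the outcome, as a careful person would: the job done as asked, in the order asked, and still so for the second after the job is handed in, with the robot touching nothing.
It also fails if it takes over 35 s, if anything falls off the work surface, if the arm or the gripper's body presses on something with over 40 N, if the wrist force passes 120 N, or if a joint passes its speed limit or range.

## Working session

There is one attempt and no reset: what is moved stays moved. The work goes in short steps, each a Python script; the robot and the scene stay as the last script left them, time stands still between calls to the robot, and variables do not carry over. Pictures are saved under pics/ and viewed, and the job is handed in when it is done.

```bash
mkdir -p pics; python3 - <<'E'
from station import *
import cv2
for n in("top","side"):
    i=read_camera(n); cv2.imwrite(f"pics/{n}0.png",i[:,:,::-1]); c=camera_info(n); print(n,c)
print(get_time(),get_ee_rot())
E
```

```text
top {'intrinsics': array([[404.99386291,   0.        , 285.27926141],
       [  0.        , 404.99386291, 200.71207759],
       [  0.        ,   0.        ,   1.        ]]), 'T': array([[-0.00409658,  0.98341276, -0.18133547,  0.41067856],
       [-0.9998849 , -0.00667733, -0.01362371, -0.01382833],
       [-0.01460857,  0.18125879,  0.98332692,  0.93813872],
       [ 0.        ,  0.        ,  0.        ,  1.        ]])}
side {'intrinsics': array([[483.16825273,   0.        , 280.12001224],
       [  0.        , 483.16825273, 204.76106175],
       [  0.        ,   0.        ,   1.        ]]), 'T': array([[ 0.84876952,  0.36026781, -0.3870367 ,  0.23553306],
       [-0.52875946,  0.58097371, -0.61877539, -0.5739134 ],
       [ 0.00193329,  0.72984701,  0.68360779,  0.69027036],
       [ 0.        ,  0.        ,  0.        ,  1.        ]])}
0.1 [ 3.89153884e-04  8.05662531e-01  5.92374379e-01 -5.74464201e-04]
```

View pics/top0.png

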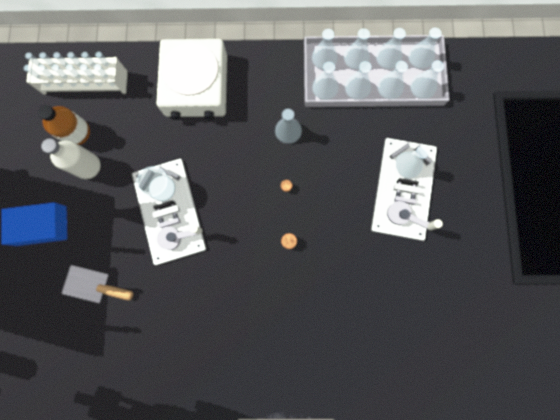

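View pics/side0.png

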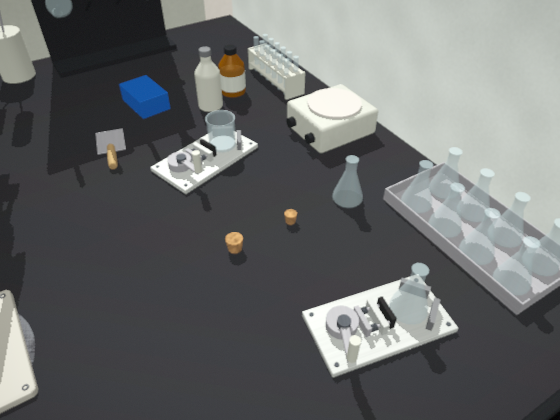

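The top view shows the flask clamp at right, around (405,190), with its white knob at about (435,224). The beaker clamp is at left, around (168,210). Next I'll measure the plate corners and the knob.

```bash
cat > h.py <<'E'
import numpy as np,cv2
from station import *
def ray(n,uv):
    c=camera_info(n);K=c["intrinsics"];T=c["T"]
    d=np.array([(uv[0]-K[0,2])/K[0,0],-(uv[1]-K[1,2])/K[1,1],-1.]);return T[:3,3],T[:3,:3]@d
def onz(n,uv,z):
    o,d=ray(n,uv);return o+d*(z-o[2])/d[2]
def proj(n,p):
    c=camera_info(n);K=c["intrinsics"];T=c["T"];q=T[:3,:3].T@(np.array(p)-T[:3,3]);return K[0,2]-K[0,0]*q[0]/q[2],K[1,2]+K[1,1]*q[1]/q[2]
E
python3 - <<'E'
from h import *
t=cv2.imread("pics/top0.png");s=cv2.imread("pics/side0.png")
cv2.imwrite("pics/tc.png",cv2.resize(t[130:250,360:460],None,fx=5,fy=5,interpolation=cv2.INTER_CUBIC))
cv2.imwrite("pics/sc.png",cv2.resize(s[255:375,295:465],None,fx=4.7,fy=4.7,interpolation=cv2.INTER_CUBIC))
for n,im,(a,b,c,d) in(("top",t,(130,250,360,460)),("side",s,(270,375,295,465))):
    m=np.zeros(im.shape[:2],np.uint8); m[a:b,c:d]=(im[a:b,c:d].min(2)>150)*255
    m=cv2.morphologyEx(m,cv2.MORPH_OPEN,np.ones((3,3)))
    cs=max(cv2.findContours(m,0,1)[0],key=cv2.contourArea); 
    q=cv2.approxPolyDP(cv2.convexHull(cs),3,True)[:,0]; print(n,q.tolist()); print([onz(n,p,.012).round(4).tolist() for p in q])
E
```

```text
top [[386, 138], [436, 147], [442, 224], [424, 239], [372, 230]]
[[0.7319, -0.2418, 0.012], [0.7085, -0.3588, 0.012], [0.5248, -0.3594, 0.012], [0.4908, -0.3162, 0.012], [0.512, -0.1991, 0.012]]
side [[457, 326], [456, 330], [332, 374], [303, 311], [400, 280], [431, 292]]
[[0.7112, -0.3551, 0.012], [0.7042, -0.3595, 0.012], [0.4898, -0.315, 0.012], [0.5152, -0.1994, 0.012], [0.6965, -0.2359, 0.012], [0.7242, -0.2836, 0.012]]
```

View pics/tc.png

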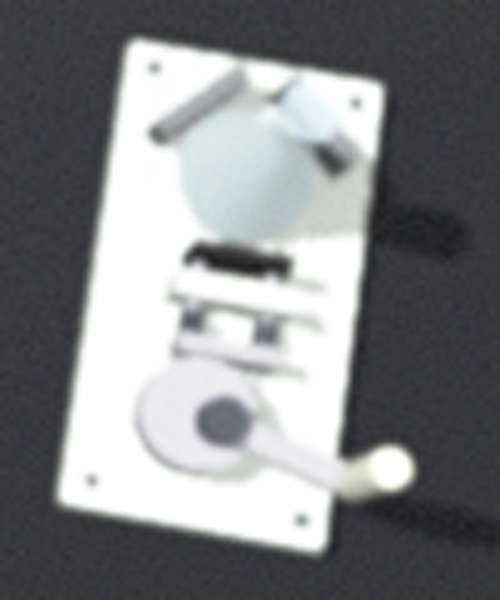

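View pics/sc.png

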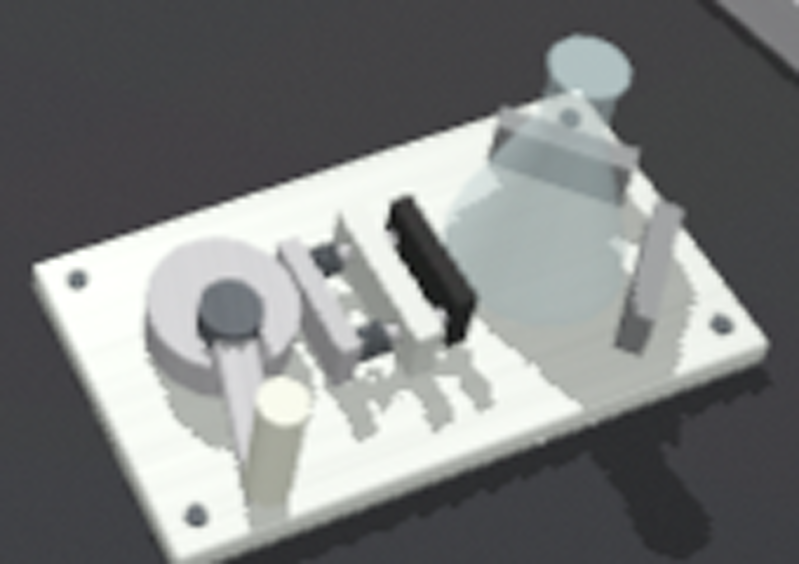

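Both crops show the knob post top clearly: top about (438,223), side about (355,340). The plate corners agree between the two views.

```bash
cat >> h.py <<'E'
C=[np.array(p) for p in ([.5136,-.1992],[.7319,-.2418],[.7075,-.359],[.4903,-.3156])] # (-45,60),(180,60),(180,-60),(-45,-60)
L=np.array([[-.045,.06],[.18,.06],[.18,-.06],[-.045,-.06]])
A=L-L.mean(0);B=np.array(C)-np.mean(C,0)
TH=np.arctan2((A[:,0]*B[:,1]-A[:,1]*B[:,0]).sum(),(A*B).sum())
R=np.array([[np.cos(TH),-np.sin(TH)],[np.sin(TH),np.cos(TH)]])
O=np.mean(C,0)-R@L.mean(0)
def w(l): return O+R@np.array(l)
def loc(p): return R.T@(np.array(p)[:2]-O)
E
python3 - <<'E'
from h import *
print(O,TH,(B-A@R.T).round(4).tolist())
for n,p in(("top",(437.8,222.8)),("side",(354.8,339.7))):
    k=onz(n,p,.09);l=loc(k);print(k,l*1000,np.hypot(*l),np.arctan2(-l[1],-l[0]))
for n,p in(("top",(404.2,213.5)),("side",(343.6,320.5))):
    print("shaft",loc(onz(n,p,.045))*1000)
print([proj(n,[*w((0,0)),.045]) for n in("top","side")])
E
```

```text
[ 0.54462271 -0.26572778] -0.1964042166867056 [[0.0014, -0.0011], [-0.001, 0.0002], [-0.002, 0.0007], [0.0015, 0.0002]]
[ 0.51781618 -0.32173295  0.09      ] [-15.36209995 -60.15958081] 0.06209000948471667 1.320783265335312
[ 0.51810257 -0.32031409  0.09      ] [-15.35809699 -58.71210535] 0.06068758074971663 1.3149459427675785
shaft [0.02759513 0.36530241]
shaft [0.82770185 0.36716507]
[(np.float64(404.36211620543713), np.float64(213.54282722298686)), (np.float64(343.22464420828317), np.float64(320.85042180126715))]
```

```bash
cat >> h.py <<'E'
def ori(q):
    phi=q+np.pi/2+TH-np.pi
    return [0,np.cos(phi/2),np.sin(phi/2),0]
def kn(q,r=.062): return w((-r*np.cos(q),-r*np.sin(q)))
E
python3 - <<'E'
from h import *
for q in(1.32,.66,0): print(kn(q),inverse_kinematics([*kn(q),.055],ori(q)))
move_pose([*kn(1.32),.17],ori(1.32))
command_gripper(.5)
print(get_tcp_pos(),get_joint_pos(),get_time(),get_grip_width())
i=read_camera("side");cv2.imwrite("pics/s1.png",i[:,:,::-1])
E
```

```text
[ 0.51781124 -0.32163078] [-5.75338509e-01  6.26541108e-01  1.75159351e+00 -4.44089210e-16
  7.63458037e-01 -1.28137965e-01]
[ 0.48916679 -0.29345215] [-5.61210177e-01  5.85417808e-01  1.84169265e+00 -4.44089210e-16
  7.14482194e-01  5.45990366e-01]
[ 0.48381469 -0.25362886] [-5.04627119e-01  5.60775633e-01  1.89608152e+00 -4.44089210e-16
  6.84735499e-01  1.26257342e+00]
[ 0.51780119 -0.32165095  0.17001716] [-5.75378793e-01  4.63488786e-01  1.70358880e+00  8.42424443e-06
  9.74481825e-01 -1.28127290e-01] 4.3333 0.5021652278986354
```

View pics/s1.png

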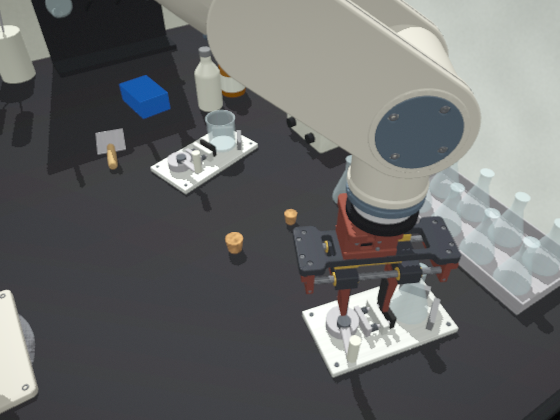

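The gripper is above the knob (355,345) with its fingers straddling it. The scene is undisturbed, so I'll descend and close.

```bash
python3 - <<'E'
from h import *
print(movel([*kn(1.32),.057],v=.1,until_force=8), get_tcp_pos(),get_ft_force())
command_gripper(0.0)
print(get_grip_width()*88,get_ft_force(),get_time(),get_tcp_pos())
command_gripper(get_grip_width()+.02)
print(get_grip_width()*88,get_ft_force(),get_time())
i=read_camera("side");cv2.imwrite("pics/s2.png",i[:,:,::-1])
i=read_camera("top");cv2.imwrite("pics/t2.png",i[:,:,::-1])
E
```

```text
False [ 0.51828157 -0.32192973  0.05770105] [-0.15475041  0.6649488   0.46685625]
15.471519264799948 [-0.36675053 -0.59364938  2.24926681] 6.225 [ 0.51784533 -0.3216989   0.05719543]
17.30386902977172 [ 0.36634383 -0.35030239 -0.14932582] 6.475
```

View pics/s2.png

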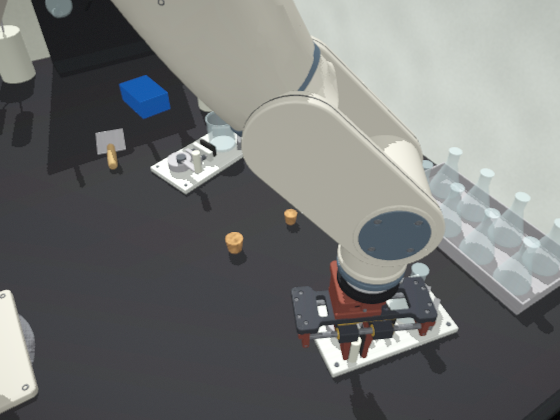

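The knob is held between the fingers at (355,345): shut width 15.5 mm, against a 16 mm post. I've now left it loosely caged with about 1.8 mm of play. Next is the sweep along the arc.

```bash
python3 - <<'E'
from h import *
for q in np.linspace(1.32,-.014,9)[1:]:
    movel([*kn(q),.057],frame=ori(q),v=.05)
    p=get_tcp_pos();l=loc(p);f=get_ft_force()
    print(round(q,3),(l*1000).round(1),(R.T@f[:2]).round(1),f[2].round(1),get_time())
E
```

```text
1.153 [-25.2 -56.6] [-0.2 -0.2] -0.2 6.9333
0.986 [-34.  -51.8] [ 0.1 -0.1] -0.1 7.2917
0.82 [-42.2 -45.4] [-0.  -0.5] 0.3 7.65
0.653 [-49.2 -37.7] [0.3 0.3] 0.5 8.0083
0.486 [-54.9 -29. ] [ 2.1 -0.8] 1.3 8.3667
0.319 [-59.  -19.5] [ 0.9 -0.2] 0.5 8.725
0.153 [-61.6  -9.4] [-0.1  0.6] 0.4 9.0833
-0.014 [-62.3   0.9] [-0.3  0.8] 0.6 9.4417
```

The forces read low because they were sampled at rest, so I'll withdraw and check by camera.

```bash
python3 - <<'E'
from h import *
command_gripper(.5)
p=get_tcp_pos(); movel([p[0],p[1],.17],v=.12)
j=get_joint_pos(); j[0]+=.65; movej(j)
for n in("top","side"):
    i=read_camera(n);cv2.imwrite(f"pics/{n}3.png",i[:,:,::-1])
t=cv2.imread("pics/top3.png");s=cv2.imread("pics/side3.png")
cv2.imwrite("pics/tc3.png",cv2.resize(t[130:250,360:460],None,fx=5,fy=5,interpolation=cv2.INTER_CUBIC))
cv2.imwrite("pics/sc3.png",cv2.resize(s[255:375,295:465],None,fx=4.7,fy=4.7,interpolation=cv2.INTER_CUBIC))
print(get_time(),[proj(n,[*kn(0),.09]) for n in("top","side")])
E
```

```text
12.5583 [(np.float64(406.13708520547004), np.float64(239.20043250079462)), (np.float64(307.6990811248775), np.float64(316.2438300665249))]
```

View pics/tc3.png

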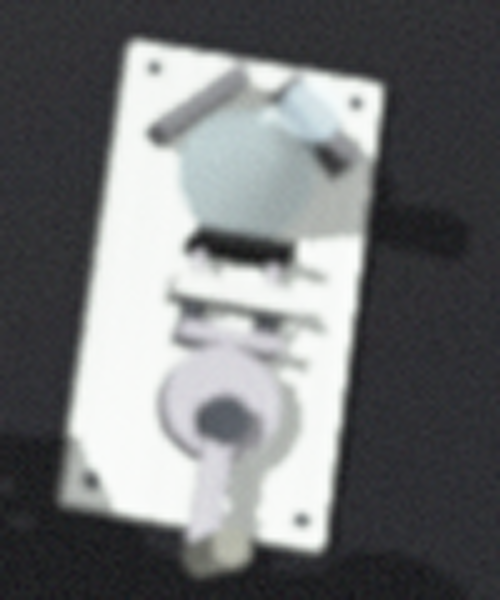

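View pics/sc3.png

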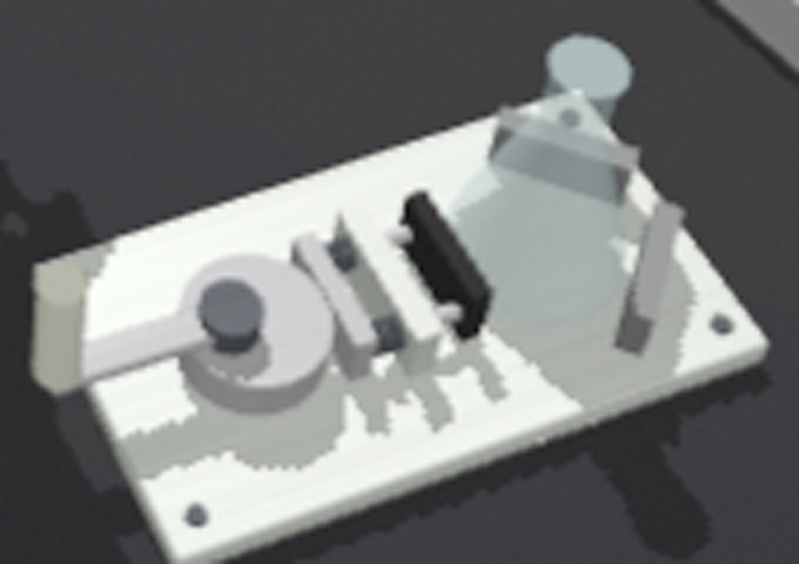

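The side crop puts the knob top at about (59,284) and the disc is on the jaw. The pad has advanced and the flask is in place. Converting the knob position to an angle:

```bash
python3 - <<'E'
from h import *
for n,ps in(("side",[(307.2,315.0),(307.2,315.6)]),("top",[(405.3,239.1),(403.5,239.5)])):
  for p in ps:
    l=loc(onz(n,p,.09));print(n,l*1000,np.arctan2(-l[1],-l[0]))
s=cv2.imread("pics/side3.png")[305:345,295:335]
cv2.imwrite("pics/k.png",cv2.resize(cv2.convertScaleAbs(s,alpha=1.2),None,fx=14,fy=14,interpolation=cv2.INTER_NEAREST))
t=cv2.imread("pics/top3.png")[225:255,390:420]
cv2.imwrite("pics/k2.png",cv2.resize(cv2.convertScaleAbs(t,alpha=1.1),None,fx=18,fy=18,interpolation=cv2.INTER_NEAREST))
E
```

```text
side [-61.84657642   2.22172472] -0.0359077235703723
side [-62.24974481   1.27243543] -0.02043796738206229
top [-62.12237635   1.73452085] -0.027913779647286707
top [-63.65770092   5.28635137] -0.08285328259307302
```

View pics/k.png

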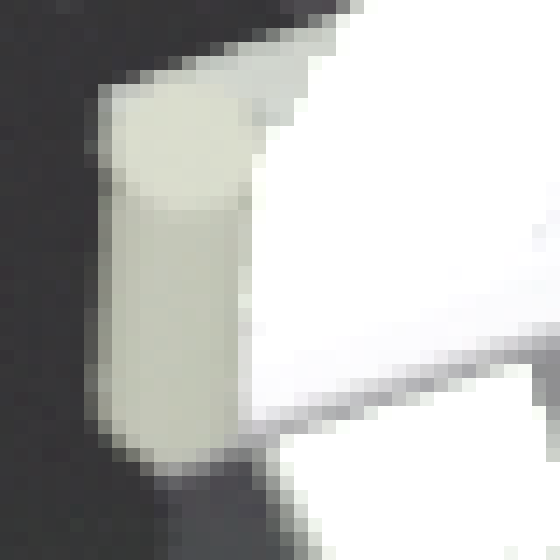

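View pics/k2.png

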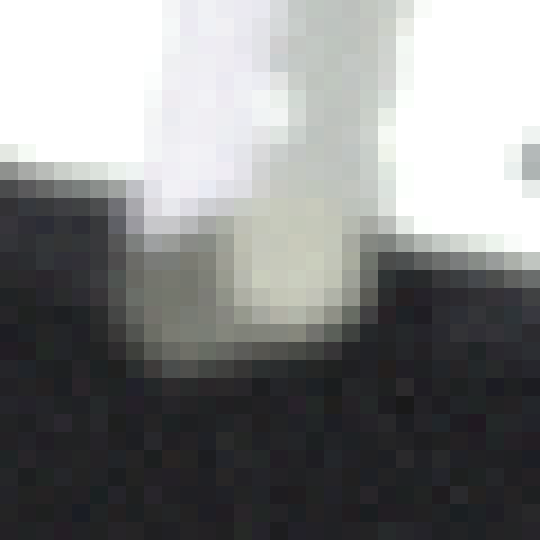

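```bash
python3 - <<'E'
from h import *
for n,p in(("side",(306.8,314.7)),("top",(406.0,239.4))):
    l=loc(onz(n,p,.09));print(n,l*1000,np.arctan2(-l[1],-l[0]))
a=cv2.imread("pics/side0.png").astype(int);b=cv2.imread("pics/side3.png").astype(int)
for nm,(r0,r1,c0,c1) in dict(beakerclamp=(125,190,150,260),flask=(262,335,390,440)).items():
    print(nm,np.abs(a-b)[r0:r1,c0:c1].mean())
print(get_tcp_pos(),get_ft_force(),get_time())
E
```

```text
side [-62.19230049   2.90290151] -0.04664236700627678
top [-62.466179     0.22182554] -0.003551115377325187
beakerclamp 8.621351981351982
flask 8.462922374429224
[0.53786503 0.09039474 0.16924467] [-0.31530062  0.00340651 -0.09540968] 12.5583
```

View pics/side3.png

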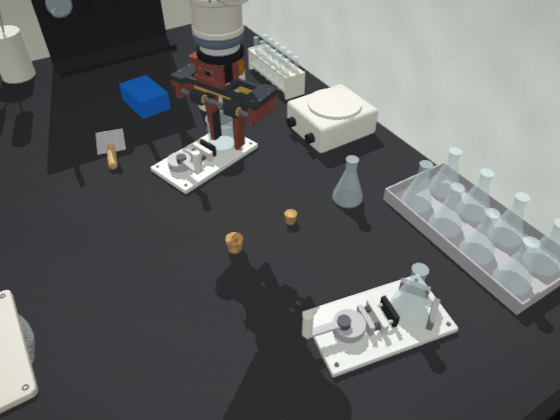

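The side view shows the knob at (308,322), pointing straight away from the flask at (415,295). The beaker crank is unchanged at (196,158), and the gripper hangs clear above it (z 0.169 m, force near 0). I'm handing the job in.

```bash
python3 - <<'E'
from station import *
job_done()
E
```

```text
the job is handed in; nothing more can be done
```

I swung the flask clamp's crank from about 1.32 rad to about 0, with the knob loosely held between the fingers. I then opened the gripper, lifted clear and handed the job in. The clock stood at 12.6 s at the last reading before that.

- **Crank angle:** the top view gives -0.004 rad and the side view -0.047 rad. They disagree by 2.7 mm at the knob, and about 1.4 mm of that offset was already there before the move. The robot's own position puts the knob within about 1 mm of square, so my best estimate is 0 to -0.03 rad. I did not correct further.
- **Jaw and flask:** the jaw pad has moved forward, and the flask stands in its V stop as before.
- **Beaker clamp:** its crank looks unmoved and I never touched it. My image-difference check of the two clamps was inconclusive: the gripper hung in front of the beaker clamp, and the flask region, covering part of the moved jaw, changed about as much. I judged both by eye.
- **Forces:** the readings I took, all with the arm at rest, were about 2 N at most. I took none while the crank was moving, so I did not see the load on the knob.

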